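# Put the check weights from the balance back into their cases

## Robot

A 6-joint arm with a two-finger parallel gripper is mounted at the origin on a cart in front of the work surface, level with it; the furniture and walls round the work are solid. World frame = base frame: x ahead of the robot, y to its left, z up, the work surface at z = 0. Lengths are in m, angles in rad, forces in N, time in s.
With the tool pointing down it reaches from about 0.3 to 0.775 m from the base axis. Payload 14.6 kg.
Tool frame: the origin (TCP) lies midway between the tips of the shut fingers; the grasp point (between the pads) lies 19 mm behind it (manip.hold_point_z is the z of the grasp point in the tool frame, in m); z points along the fingers, y is the line along which they close (so a half turn about z gives the same grasp; the last joint's range is limited). The gripper opens to 85 mm and grips with 20 to 120 N. Pads are 22 mm wide; open, the fingers measure 114 mm over their backs; the gripper's body (76 mm by 85 mm) begins 54 mm behind the grasp point. The pads swing forward as they close: fully open they stand 13 mm farther back than shut.
Start: joints at [-1.245, 0.3, 1.521, -0, 1.321, -0.067], TCP at [0.211, -0.508, 0.231] pointing down, gripper open.
Joint ranges: [-3.03, 3.03], [-0.79, 2.21], [0.23, 2.52], [-1.04, 4.18], [0, 3.07], [-2.55, 2.55]. Speed limits (rad/s): [2.22, 2.22, 2.57, 3.14, 3.14, 3.14].

## Interface

Orientations are given as a rotation vector (axis times angle).
In Python, from plant import manip, read_camera, nets gives the robot as it stands.
- The arm moves only by the tool drive_tool, never from a script. Its arguments are lists of equal length, an entry for each row: "angular": the turn, a rotation vector about the tool's x, y, z in degrees, a list of three; "delta_pos": the shift along the tool's x, y, z in units of 40 mm (1.0 is 40 mm), a list of three; "gripper": the opening, from 0 (shut) to 1 (fully open). In form: {"angular": [[ax, ay, az], ...], "delta_pos": [[dx, dy, dz], ...], "gripper": [gripper, ...]}. A call has 1 to 5 rows; each row shifts and turns the commanded pose from where the row before left it, along the tool's axes as they then stand; what a row does not reach is not made up. A row lasts 1/8 s, in which the tool goes at most 62.5 mm and 10.7 degrees, less where a joint would pass 70% of its speed; a pose out of reach is approached as far as the arm can. A call is refused whole if a number of a shift passes 1 or a number of a turn 10.7, either way. A call with a gripper value outside its range is refused whole. The fingers move at their own pace and stop on an object; the grip force is fixed at half the most. Time passes only in rows, so rows that do not move let the fingers close. It gives the time, the measured TCP pose, the force, the opening and the grip force at its end, in the units of the state.
- manip.observe(): the state, without advancing time (a new reading comes with each control period).
- read_camera(name): name is "scene" or "top" or "wrist"; returns a dict with "color" (420x560x3 uint8, red, green, blue), "fx", "fy", "cx", "cy" (pixels), "dist_coeffs" ([k1, k2, p1, p2, k3] as OpenCV has them; the pictures are not rectified), "R" (3x3) and "t" (3): a world point X has camera coordinates R X + t. Camera axes: x right, y down, z forward; pixel columns grow to the right and rows downward; lengths in m; the calibration is good to about 2 mm. A picture is of the moment at which its call begins. There is no depth.
- manip.job_done(): hands the job in; it is judged then, once.
Trained networks look in the newest picture that a camera, given by its name, has taken for a name from the list of things; names that differ only in an ending like _2 or _b are one class to them, and where a whole thing is asked for, a point or a joint stands for the part that bears it (a point fixed in the world has none). Each returns a list of dicts, best first, with "confidence" (0 to 1); they miss things now and then, are a little off and sometimes report something else, mostly with a low value. They report only what shows in the picture. A call takes as long as a camera call. They do not tell look-alikes from the thing itself.
- nets.look_for(label, camera): "location" ([x, y, z] in m, in world coordinates, good to about 4 mm: the middle of the surface that is visible of it).
- nets.regions_of(label, camera): "region" (420x560 bool, what is visible of it).
- nets.spot_point(label, camera): "location" ([x, y, z] in m, in world coordinates, good to about 4 mm: a listed point, or the origin of a listed thing).
The state is a dict: "time_s": time; "joint_positions": joint angles; "joint_vel": joint speeds; "joint_torque": joint torques, N m; "ee_pos": TCP position; "orientation": TCP orientation; "ft_force": force on the tool from outside, world axes, zero at the start; "ft_torque": the same for the moment, N m; "opening": finger opening in m; "finger_force": force on a finger pad.
Only numpy, scipy, OpenCV 4.12 (cv2) and the standard library are available. Lean on these libraries where they do the work, as an engineer would, in place of code of your own. Each camera call takes 0.05 s, during which the arm holds its last target. There are 200 camera calls.

## Task

The balance has been checked and its four check weights still stand stacked on the pan. Take the stack apart and set each weight back upright in its own round case, down on the floor of the recess made for its diameter (the widest weight in the widest case, and so on). Set them down gently, drop or tip none, do not press hard on the balance, and leave the reagent bottle among the cases where it stands.

Things in the scene. Friction and masses are not known exactly. Their poses are not given: they have to be found in the camera images.
- balance: low white bench balance, 200 x 156 x 42 mm, fixed, with a sloped grey console in front. Origin: centre of its underside; its own x axis points from the console (front) to the back. The flat square steel pan, 128 x 134 mm, is centred 28 mm along +x from the origin, its top face 42 mm above the bench. The stack of weights stands on the pan, within 15 mm of its centre.
- weight_200: the largest check weight (200 g): a plain upright aluminium cylinder, 60 mm in diameter, 26 mm tall, loose. Origin: centre of its flat underside, z axis up along the cylinder. At the start it is at the bottom of the stack, on the balance pan; the weights stand on one another from wide to narrow, about concentric (within 5 mm).
- weight_100: the second largest check weight (100 g): a plain upright aluminium cylinder, 46 mm in diameter, 23 mm tall, loose. Origin: centre of its flat underside, z axis up along the cylinder. At the start it is in the stack, on weight_200; the weights stand on one another from wide to narrow, about concentric (within 5 mm).
- weight_50: the second smallest check weight (50 g): a plain upright aluminium cylinder, 32 mm in diameter, 24 mm tall, loose. Origin: centre of its flat underside, z axis up along the cylinder. At the start it is in the stack, on weight_100; the weights stand on one another from wide to narrow, about concentric (within 5 mm).
- weight_20: the smallest check weight (20 g): a plain upright aluminium cylinder, 18 mm in diameter, 28 mm tall, loose. Origin: centre of its flat underside, z axis up along the cylinder. At the start it is at the very top of the stack, on weight_50; the weights stand on one another from wide to narrow, about concentric (within 5 mm).
- case_200: the largest case, for weight_200: an open round white plastic dish, fixed, 89 mm outside diameter, 18 mm tall, with a grey-floored round recess 73 mm wide (6.5 mm more than the weight all round; 2.5 mm bevel at its mouth). The floor is 8 mm above the bench, 10 mm below the rim. Origin: centre of its underside, on the bench. The four cases stand in any arrangement.
- case_100: the second largest case, for weight_100: an open round white plastic dish, fixed, 75 mm outside diameter, 18 mm tall, with a grey-floored round recess 59 mm wide (6.5 mm more than the weight all round; 2.5 mm bevel at its mouth). The floor is 8 mm above the bench, 10 mm below the rim. Origin: centre of its underside, on the bench. The four cases stand in any arrangement.
- case_50: the second smallest case, for weight_50: an open round white plastic dish, fixed, 61 mm outside diameter, 18 mm tall, with a grey-floored round recess 45 mm wide (6.5 mm more than the weight all round; 2.5 mm bevel at its mouth). The floor is 8 mm above the bench, 10 mm below the rim. Origin: centre of its underside, on the bench. The four cases stand in any arrangement.
- case_20: the smallest case, for weight_20: an open round white plastic dish, fixed, 47 mm outside diameter, 18 mm tall, with a grey-floored round recess 31 mm wide (6.5 mm more than the weight all round; 2.5 mm bevel at its mouth). The floor is 8 mm above the bench, 10 mm below the rim. Origin: centre of its underside, on the bench. The four cases stand in any arrangement.
- bottle: clear reagent bottle with grey cap, 57 mm in diameter, 100 mm tall, 0.25 kg, full, loose, standing upright among the cases. Origin: centre of its underside. It must stay where it is. (The small pile of plain white discs at the back of the bench is only the lids of the cases.)
Mind the look-alikes: they are no part of the job. Leave any brown or pink look-alike of the weight_200 alone.

How it is judged:
At the end, for the whole second after the job is handed in: Each of the four weights stands upright (within 0.1 rad) on the floor of its own case's recess, its centre within 10 mm of the case's centre, released and at rest; the bottle stands upright within 15 mm of where it was (horizontal distance between weight_200 and case_200 below 0.01 m and z of weight_200 in the frame of case_200 between 0.005 and 0.0105 m and angle between each of weight_200, weight_100, weight_50, weight_20, bottle's own z axis and vertical below 0.1 rad and linear speed of each of weight_200, weight_100, weight_50, weight_20 below 0.02 m/s and contact force between each of weight_200, weight_100, weight_50, weight_20 and the fingers below 0.05 N and horizontal distance between weight_100 and case_100 below 0.01 m and z of weight_100 in the frame of case_100 between 0.005 and 0.0105 m and horizontal distance between weight_50 and case_50 below 0.01 m and z of weight_50 in the frame of case_50 between 0.005 and 0.0105 m and horizontal distance between weight_20 and case_20 below 0.01 m and z of weight_20 in the frame of case_20 between 0.005 and 0.0105 m and distance of bottle from where it was at the start of the episode below 0.015 m); the robot touches nothing.
It fails at once if a weight is dropped: it moves faster than 0.7 m/s with its underside less than 60 mm above the bench ((linear speed of weight_200 above 0.7 m/s and height (world z) of weight_200 below 0.06 m) or (linear speed of weight_100 above 0.7 m/s and height (world z) of weight_100 below 0.06 m) or (linear speed of weight_50 above 0.7 m/s and height (world z) of weight_50 below 0.06 m) or (linear speed of weight_20 above 0.7 m/s and height (world z) of weight_20 below 0.06 m)).
It fails at once if a weight is tipped over (more than 0.8 rad from upright) (angle between any of weight_200, weight_100, weight_50, weight_20's own z axis and vertical above 0.8 rad).
It fails at once if the robot presses on the balance with more than 40 N (contact force between any of the fingers, the arm and balance above 40 N).
It fails at once if the bottle is pushed more than 30 mm or knocked over (distance of bottle from where it was at the start of the episode above 0.03 m or angle between bottle's own z axis and vertical above 0.5 rad).
It also fails if it takes over 112 s, if anything falls off the work surface, if the arm or the gripper's body presses on something with over 40 N, if the wrist force passes 120 N, or if a joint passes its speed limit or range.

## Working session

There is one attempt and no reset: what is moved stays moved. The work goes in short steps, Python scripts to look and compute and a tool call to move; the robot and the scene stay as the last step left them, time stands still between calls to the robot, and variables do not carry over. Pictures are saved under pics/ and viewed, at most 14 in all, crops included, and the job is handed in when it is done.

Besides the shell and the picture viewer there is one more tool, called as name(argument=value, ...), one argument or row to a line, values as JSON. drive_tool: Moves the arm, as the interface text tells. Its arguments: {"type":"object","properties":{"angular":{"type":"array","items":{"type":"array","items":{"type":"number"}}},"delta_pos":{"type":"array","items":{"type":"array","items":{"type":"number"}}},"gripper":{"type":"array","items":{"type":"number"}}},"required":["angular","delta_pos","gripper"]}

```bash
ls; mkdir -p pics; python3 - <<'E'
from plant import manip, read_camera, nets
import cv2
print(manip.observe()); print(manip.hold_point_z)
for c in ("scene","top"):
    r=read_camera(c); cv2.imwrite(f"pics/{c}0.png",cv2.cvtColor(r["color"],cv2.COLOR_RGB2BGR))
    print(c,{k:r[k] for k in r if k!="color"})
for n in ["balance","weight_200","weight_100","weight_50","weight_20","case_200","case_100","case_50","case_20","bottle"]:
    for c in ("scene","top"):
        print(n,c,[(d["location"],round(d["confidence"],2)) for d in nets.spot_point(n,c)[:3]])
E
```

```text
pics
{'time_s': 0.0, 'joint_positions': array([-1.24459274e+00,  3.00501709e-01,  1.52161121e+00,  3.35079853e-05,
        1.32067874e+00, -6.65526623e-02]), 'joint_vel': array([ 0.00013675,  0.00104773,  0.00034968, -0.00011097, -0.00064333,
        0.00194344]), 'joint_torque': array([-1.67764458e-03, -5.43499589e+01, -3.61790049e+01, -1.33469516e-04,
        4.06590058e-03, -1.91185870e-05]), 'ee_pos': array([ 0.21045683, -0.50788276,  0.23069178]), 'orientation': array([-3.08004267e+00, -6.12736791e-01,  1.93193113e-04]), 'ft_force': array([-0.32851196,  0.42363502,  0.40396371]), 'ft_torque': array([-0.04779531, -0.03531744, -0.00606719]), 'finger_force': 0.0, 'opening': 0.0853313455233947}
-0.0187
scene {'fx': 520.5421831833398, 'fy': 520.5421831833398, 'cx': 278.44167477327534, 'cy': 213.9045645096331, 'dist_coeffs': array([-0.07567292,  0.        ,  0.        ,  0.        ,  0.        ]), 'R': array([[-0.7311361 , -0.68222149,  0.00372111],
       [-0.31049306,  0.3278885 , -0.89223494],
       [ 0.60748174, -0.65350055, -0.45155616]]), 't': array([0.37769969, 0.23818014, 0.9
[... 1798 characters left out ...]
4], 0.55)]
case_100 top [([0.6222, -0.1257, -0.0021], 0.88), ([0.5358, 0.1935, 0.0695], 0.69), ([0.4511, -0.0307, 0.0015], 0.6)]
case_50 scene [([0.6232, -0.124, 0.0011], 0.81), ([0.5844, -0.2927, -0.0001], 0.75), ([0.4475, -0.0312, 0.0024], 0.55)]
case_50 top [([0.6222, -0.1257, -0.0021], 0.88), ([0.5358, 0.1935, 0.0695], 0.69), ([0.4511, -0.0307, 0.0015], 0.6)]
case_20 scene [([0.6232, -0.124, 0.0011], 0.81), ([0.5844, -0.2927, -0.0001], 0.75), ([0.4475, -0.0312, 0.0024], 0.55)]
case_20 top [([0.6222, -0.1257, -0.0021], 0.88), ([0.5358, 0.1935, 0.0695], 0.69), ([0.4511, -0.0307, 0.0015], 0.6)]
bottle scene [([0.4543, -0.1982, -0.0016], 0.74)]
bottle top [([0.4587, -0.1963, -0.0032], 0.88)]
```

View pics/scene0.png

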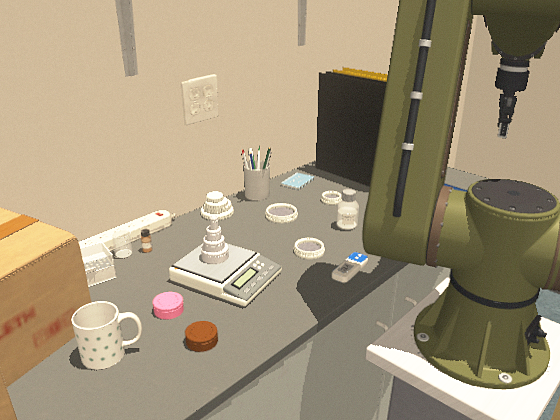

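View pics/top0.png

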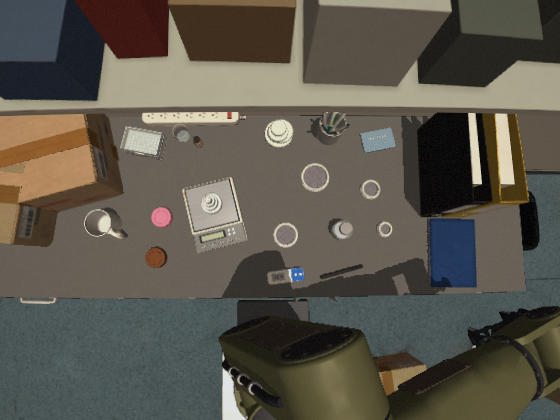

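The top view shows the stack at about (211,203) and the look-alikes, pink at (161,216) and brown at (155,257). The cases by size are 200 at (315,178), 100 at (286,235), 50 at (371,189) and 20 at (385,229). The bottle is at (342,229) and the lids at (279,133). Next I'll measure the silhouettes from two views.

```bash
cat > h.py <<'E'
import numpy as np, cv2
from scipy.optimize import least_squares
def proj(c,P):
    rv,_=cv2.Rodrigues(c["R"])
    K=np.array([[c["fx"],0,c["cx"]],[0,c["fy"],c["cy"]],[0,0,1.]])
    return cv2.projectPoints(np.asarray(P,float).reshape(-1,1,3),rv,c["t"],K,c["dist_coeffs"])[0][:,0]
A=np.linspace(0,2*np.pi,49)[:-1]
def ring(p,r): return np.c_[p[0]+r*np.cos(A),p[1]+r*np.sin(A),np.full(48,p[2])]
def hull_box(c,p,r,h):   # silhouette of an upright cylinder
    q=np.vstack([proj(c,ring(p,r)),proj(c,ring([p[0],p[1],p[2]+h],r))]).astype(np.float32)
    H=cv2.convexHull(q); m=cv2.moments(H)
    return np.array([m["m10"]/m["m00"],m["m01"]/m["m00"]]),m["m00"]
def cen(m):
    ys,xs=np.nonzero(m); return np.array([xs.mean(),ys.mean()]),len(xs)
def filled(m):
    n,l,s,_=cv2.connectedComponentsWithStats(m.astype(np.uint8)); k=1+s[1:,4].argmax()
    cs,_=cv2.findContours((l==k).astype(np.uint8),cv2.RETR_EXTERNAL,cv2.CHAIN_APPROX_NONE)
    o=np.zeros(m.shape,np.uint8); cv2.drawContours(o,[cv2.convexHull(max(cs,key=cv2.contourArea))],-1,1,-1); return o>0
E
python3 - <<'E'
from plant import read_camera,nets
from h import *
cs={c:read_camera(c) for c in ("scene","top")}
G={"case":{},"weight_200":{}}
reg={c:{n:[filled(d["region"]) for d in nets.regions_of(n,c)] for n in ("case_200","bottle","weight_200")} for c in cs}
for c in cs:
    for n in reg[c]: print(c,n,[(cen(m)[0].round(1).tolist(),cen(m)[1]) for m in reg[c][n]])
guess={"case_200":((.622,-.125),.0445,.018),"case_100":((.45,-.031),.0375,.018),"case_50":((.584,-.293),.0305,.018),"case_20":((.475,-.325),.0235,.018),"bottle":((.457,-.197),.0285,.1)}
for n,(g,r,h) in guess.items():
    obs={}
    for c in cs:
        u,a=hull_box(cs[c],[*g,0],r,h)
        L=[cen(m) for m in reg[c]["bottle" if n=="bottle" else "case_200"]]
        L=[(v,s) for v,s in L if np.hypot(*(v-u))<14]
        if L: obs[c]=min(L,key=lambda t:np.hypot(*(t[0]-u)))
    f=lambda p:np.concatenate([hull_box(cs[c],p,r,h)[0]-obs[c][0] for c in obs])
    if len(obs)==2:
        s=least_squares(f,[*g,0],x_scale=.01); print(n,s.x.round(4),s.fun.round(2),[(obs[c][1],round(hull_box(cs[c],s.x,r,h)[1])) for c in obs])
    else: print(n,"seen in",list(obs))
    for c in obs:
        s=least_squares(lambda q:hull_box(cs[c],[*q,0],r,h)[0]-obs[c][0],g,x_scale=.01); print("   z=0",c,s.x.round(4))
E
```

```text
scene case_200 [([280.8, 212.5], 574), ([347.5, 210.0], 697), ([330.8, 197.0], 220), ([308.9, 247.9], 547)]
scene bottle [([347.1, 210.2], 835), ([281.2, 212.5], 550)]
scene weight_200 [([201.5, 336.1], 820), ([167.5, 305.3], 690), ([213.2, 232.8], 227), ([214.7, 253.4], 464), ([213.2, 243.2], 289)]
top case_200 [([285.5, 235.2], 470), ([314.3, 177.5], 639), ([383.4, 228.4], 199), ([370.1, 189.2], 268)]
top bottle [([341.9, 228.9], 379)]
top weight_200 [([162.0, 216.6], 340), ([209.7, 203.1], 172), ([155.3, 257.4], 376), ([210.0, 201.7], 87), ([216.1, 205.1], 134)]
case_200 [ 0.6229 -0.1232  0.0009] [-0.08 -0.    0.05  0.06] [(574, 568), (639, 676)]
   z=0 scene [ 0.624  -0.1247]
   z=0 top [ 0.6233 -0.1232]
case_100 [ 4.461e-01 -3.180e-02 -2.000e-04] [-0.02  0.    0.01  0.02] [(547, 589), (470, 495)]
   z=0 scene [ 0.4459 -0.0316]
   z=0 top [ 0.4462 -0.0318]
case_50 [ 0.5854 -0.296   0.0008] [-0.09  0.03  0.04  0.07] [(220, 265), (268, 331)]
   z=0 scene [ 0.5864 -0.2977]
   z=0 top [ 0.5858 -0.2961]
case_20 seen in ['top']
   z=0 top [ 0.464  -0.3322]
bottle [ 0.4576 -0.1948 -0.0034] [-0.68  0.02  0.1   0.91] [(835, 932), (379, 428)]
   z=0 scene [ 0.4524 -0.1904]
   z=0 top [ 0.46  -0.194]
```

drive_tool(
  angular=[
    [0, 0, 7.5],
    [0, 0, 7.5],
    [0, 0, 7.5],
    [0, 0, 0],
    [0, 0, 0],
  ],
  delta_pos=[
    [0, 0, -1],
    [0, 0, -1],
    [0, 0, -0.5],
    [0.6, -0.8, 0],
    [0.6, -0.8, 0],
  ],
  gripper=[1, 1, 1, 1, 1],
)

```text
time_s: 2.12
ee_pos: [0.2589, -0.4434, 0.3313]
orientation: [3.142, -0.001, 0.0]
ft_force: [1.3, 0.3, 0.7]
opening: 0.0852
finger_force: 0.0
```

The measured heights agree with z=0. Now I'll move over case_20 and bring in the wrist camera.

drive_tool(
  angular=[
    [0, 0, 0],
    [0, 0, 0],
    [0, 0, 0],
    [0, 0, 0],
    [0, 0, 0],
  ],
  delta_pos=[
    [0.9, -0.7, 0],
    [0.9, -0.7, 0],
    [0.9, -0.7, 0],
    [0.9, -0.7, 0],
    [0.3, 0, 0],
  ],
  gripper=[1, 1, 1, 1, 1],
)

```text
time_s: 2.75
ee_pos: [0.4161, -0.3305, 0.3314]
orientation: [3.142, 0.005, 0.0]
ft_force: [-1.0, 0.2, 0.2]
opening: 0.0855
finger_force: 0.0
```

drive_tool(
  angular=[
    [0, 0, 0],
    [0, 0, 0],
  ],
  delta_pos=[
    [0.5, 0, 0],
    [0, 0, 0],
  ],
  gripper=[1, 1],
)

```text
time_s: 3.0
ee_pos: [0.4348, -0.3324, 0.3308]
orientation: [-3.141, -0.001, 0.001]
ft_force: [-0.6, -1.1, -0.8]
opening: 0.0855
finger_force: 0.0
```

```bash
python3 - <<'E'
from plant import read_camera
import cv2
r=read_camera("wrist"); cv2.imwrite("pics/w1.png",cv2.cvtColor(r["color"],cv2.COLOR_RGB2BGR))
print({k:r[k] for k in r if k!="color"}, -r["R"].T@r["t"])
E
```

```text
{'fx': 289.62836097322486, 'fy': 289.62836097322486, 'cx': 282.5292665202824, 'cy': 207.8128934420696, 'dist_coeffs': array([-0.04028555,  0.        ,  0.        ,  0.        ,  0.        ]), 'R': array([[ 6.53595660e-04, -9.99999632e-01, -5.55913888e-04],
       [-9.49673596e-01, -7.94837417e-04,  3.13240211e-01],
       [-3.13240537e-01,  3.23204299e-04, -9.49673766e-01]]), 't': array([-0.33287524,  0.34125207,  0.61130419])} [ 0.5157809  -0.33280146  0.47346063]
```

View pics/w1.png

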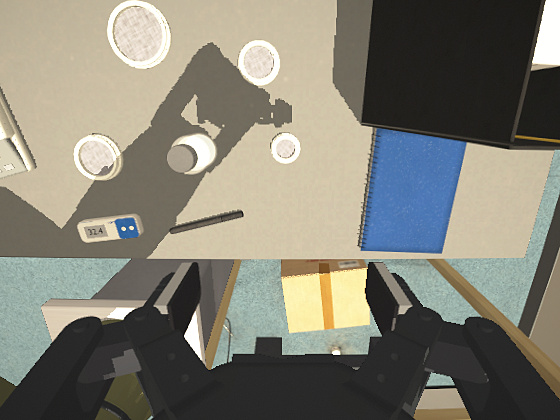

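The wrist view shows all four cases: 200 at (139,34), 50 at (259,62), 100 at (98,156) and 20 at (285,148). The bottle is at (190,155). I'll measure the cases here as a second view.

```bash
python3 - <<'E'
from plant import manip,read_camera,nets
from h import *
c=read_camera("wrist"); c1=read_camera("top")
R=[cen(filled(d["region"])) for d in nets.regions_of("case_200","wrist")]+[cen(filled(d["region"])) for d in nets.regions_of("bottle","wrist")]
print([(v.round(1).tolist(),s) for v,s in R])
T=[cen(filled(d["region"])) for d in nets.regions_of("case_200","top")]
for n,(g,r,h) in {"case_200":((.623,-.123),.0445,.018),"case_100":((.446,-.032),.0375,.018),"case_50":((.5855,-.296),.0305,.018),"case_20":((.464,-.332),.0235,.018),"bottle":((.458,-.195),.0285,.1)}.items():
    u,a=hull_box(c,[*g,0],r,h); v,s=min(R,key=lambda t:np.hypot(*(t[0]-u)))
    q=least_squares(lambda q:hull_box(c,[*q,0],r,h)[0]-v,g,x_scale=.01); print(n,u.round(1),v.round(1),q.x.round(4),s,round(a))
    u1,_=hull_box(c1,[*g,0],r,h); v1,_=min(T,key=lambda t:np.hypot(*(t[0]-u1)))
    if np.hypot(*(v1-u1))<12:
        q=least_squares(lambda p:np.r_[hull_box(c,p,r,h)[0]-v,hull_box(c1,p,r,h)[0]-v1],[*g,0],x_scale=.01); print("   top+wrist",q.x.round(4),q.fun.round(2))
print(manip.observe()["ee_pos"])
E
```

```text
[([138.8, 33.5], 3465), ([98.0, 156.8], 1912), ([258.3, 62.1], 1388), ([191.6, 152.4], 1659)]
case_200 [136.7  34.8] [138.8  33.5] [ 0.6247 -0.1264] 3465 3646
   top+wrist [ 0.6258 -0.124  -0.0053] [ 0.02  0.18  0.01 -0.44]
case_100 [ 97.4 158.3] [ 98.  156.8] [ 0.4484 -0.0334] 1912 1935
   top+wrist [ 0.4483 -0.0316 -0.0029] [-0.03 -0.16  0.17  0.25]
case_50 [257.2  61.7] [258.3  62.1] [ 0.5851 -0.2975] 1388 1582
   top+wrist [ 0.5865 -0.2968 -0.0094] [ 0.01  0.02 -0.02 -0.04]
case_20 [282.1 146.7] [258.3  62.1] [ 0.5854 -0.2974] 1388 742
   top+wrist [ 0.5755 -0.3078 -0.0589] [  9.26  12.42 -14.75 -32.52]
bottle [184.2 155.4] [191.6 152.4] [ 0.4623 -0.2062] 1659 2208
[ 0.43393437 -0.33236181  0.33146736]
```

drive_tool(
  angular=[
    [0, 0, 0],
    [0, 0, 0],
    [0, 0, 0],
    [0, 0, 0],
    [0, 0, 0],
  ],
  delta_pos=[
    [0, -1, 0],
    [0, -1, 0],
    [0, -1, 0],
    [0, -1, 0],
    [0, -1, 0],
  ],
  gripper=[1, 1, 1, 1, 1],
)

```text
time_s: 3.92
ee_pos: [0.434, -0.131, 0.3315]
orientation: [3.141, -0.001, 0.001]
ft_force: [0.4, -0.1, 1.0]
opening: 0.0854
finger_force: 0.0
```

drive_tool(
  angular=[
    [0, 0, 0],
    [0, 0, 0],
    [0, 0, 0],
    [0, 0, 0],
    [0, 0, 0],
  ],
  delta_pos=[
    [0, -1, 0],
    [0, -1, 0],
    [0, -1, 0],
    [0, -1, 0],
    [0, -1, 0],
  ],
  gripper=[1, 1, 1, 1, 1],
)

```text
time_s: 4.55
ee_pos: [0.4341, 0.0689, 0.3316]
orientation: [-3.142, 0.001, -0.001]
ft_force: [1.2, -0.4, 0.7]
opening: 0.0856
finger_force: 0.0
```

drive_tool(
  angular=[
    [0, 0, 0],
    [0, 0, 0],
    [0, 0, 0],
    [0, 0, 0],
    [0, 0, 0],
  ],
  delta_pos=[
    [0, -1, 0],
    [0, -1, 0],
    [0, -1, 0],
    [0, 0, 0],
    [0, 0, 0],
  ],
  gripper=[1, 1, 1, 0.7, 0.7],
)

```text
time_s: 5.18
ee_pos: [0.4344, 0.1874, 0.3313]
orientation: [3.141, 0.0, 0.0]
ft_force: [-0.2, -0.9, 0.1]
opening: 0.0597
finger_force: 0.0
```

```bash
python3 - <<'E'
from plant import manip,read_camera
import cv2
r=read_camera("wrist"); cv2.imwrite("pics/w2.png",cv2.cvtColor(r["color"],cv2.COLOR_RGB2BGR))
o=manip.observe();print(o["ee_pos"],o["opening"],-r["R"].T@r["t"])
E
```

```text
[0.43445593 0.18714922 0.33139632] 0.05969370035606667 [0.51531214 0.18712882 0.47406932]
```

View pics/w2.png

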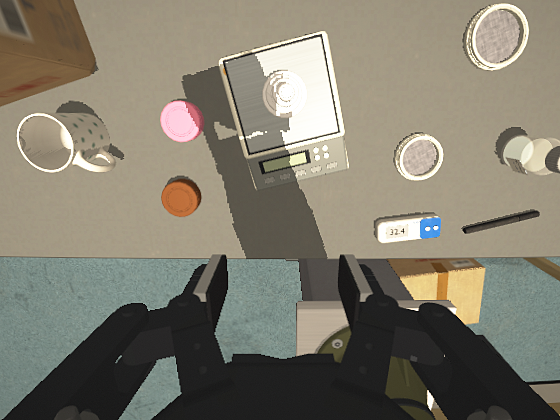

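The stack is at (284,92) in the wrist view. The pink disc at (182,121) and brown disc at (181,198) are loose on the bench and coloured, so they are look-alikes. The aluminium stack on the pan is the one meant. I'll enlarge it to confirm, together with case_20.

```bash
python3 - <<'E'
from plant import read_camera
import cv2,numpy as np
w=read_camera("wrist")["color"][45:135,235:335]; s=read_camera("scene")["color"][180:280,165:265]; t=read_camera("top")["color"][178:228,186:236]
w1=cv2.cvtColor(cv2.imread("pics/w1.png"),cv2.COLOR_BGR2RGB)[128:168,265:305]
f=lambda a:cv2.resize(a,(390,290),interpolation=cv2.INTER_NEAREST)
cv2.imwrite("pics/c1.png",np.vstack([np.hstack([f(w),f(s)]),np.hstack([f(t),f(w1)])])[:,:,::-1])
E
```

```text
(no output)
```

View pics/c1.png

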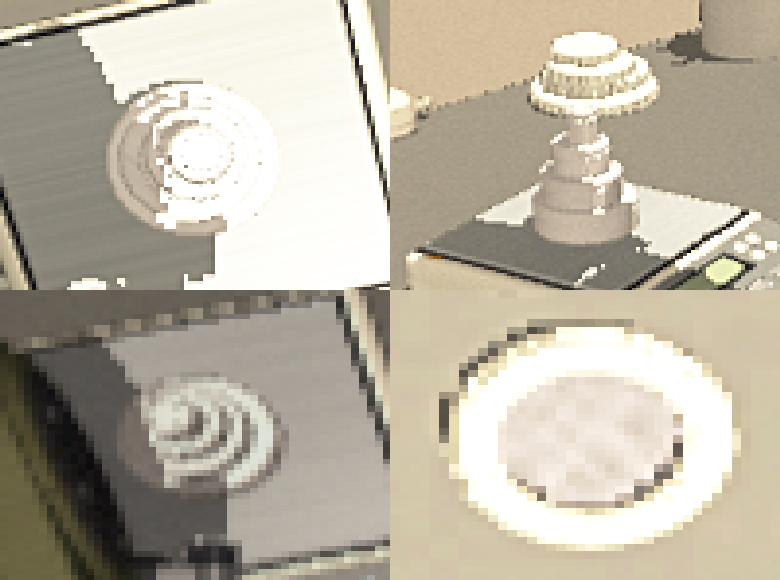

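The crop confirms the plain aluminium four-step stack, with the top disc of weight_20 at wrist pixel about (286.6,92.0). Case_20's ring in the first wrist view is at about (285.7,147.8).

```bash
python3 - <<'E'
from plant import read_camera
from h import *
C={c:read_camera(c) for c in ("wrist","scene","top")}
o={"wrist":(286.6,92.0),"scene":(214.1,220),"top":(208,198.3)}
f=lambda p,k:np.concatenate([proj(C[c],p)[0]-o[c] for c in k])
for k in (["wrist","scene"],["wrist","top"],["wrist","scene","top"]):
    s=least_squares(f,[.54,.19,.14],args=(k,),x_scale=.01); print("w20 top",k,s.x.round(4),s.fun.round(1))
s=least_squares(lambda q:f([*q,.143],["wrist"]),[.54,.19],x_scale=.01);print("z=.143",s.x.round(4))
# w200 outline in wrist: hull box extents
w=C["wrist"]
obs=np.array([235+106/3.9,235+280/3.9,45+82/3.22,45+235/3.22])-.5
def ext(q):
    P=np.vstack([proj(w,ring([*q,z],.03)) for z in (.042,.068)]); return np.r_[P[:,0].min(),P[:,0].max(),P[:,1].min(),P[:,1].max()]-obs
s=least_squares(ext,[.54,.19],x_scale=.01);print("w200",s.x.round(4),s.fun.round(2))
obs=np.array([235+175/3.9,235+234/3.9,45+125/3.22,45+182/3.22])-.5
def ext2(q):
    P=proj(w,ring([*q,.143],.009)); return np.r_[P[:,0].min(),P[:,0].max(),P[:,1].min(),P[:,1].max()]-obs
s=least_squares(ext2,[.54,.19],x_scale=.01);print("w20",s.x.round(4),s.fun.round(2))
# case_20 : first wrist pose
w1=dict(w); w1["R"]=np.array([[6.53595660e-04,-9.99999632e-01,-5.55913888e-04],[-9.49673596e-01,-7.94837417e-04,3.13240211e-01],[-3.13240537e-01,3.23204299e-04,-9.49673766e-01]]); w1["t"]=np.array([-.33287524,.34125207,.61130419])
T=C["top"]
for k in (0,1):
    s=least_squares(lambda p:np.r_[hull_box(w1,[p[0],p[1],p[2] if k else 0],.0235,.018)[0]-(285.7,147.8),hull_box(T,[p[0],p[1],p[2] if k else 0],.0235,.018)[0]-(383.9,228.4)],[.464,-.335,0],x_scale=.01);print("case20",s.x.round(4),s.fun.round(2))
E
```

```text
w20 top ['wrist', 'scene'] [0.5375 0.182  0.1321] [ 0.2  0.2 -0.6  0. ]
w20 top ['wrist', 'top'] [0.5371 0.1823 0.146 ] [ 0.1 -0.2 -0.3  0.6]
w20 top ['wrist', 'scene', 'top'] [0.5379 0.1822 0.1325] [ 0.1 -0.1 -0.8 -0.1  0.5  1.1]
z=.143 [0.537  0.1824]
w200 [0.5391 0.1849] [-0.5   0.5  -0.39  0.45]
w20 [0.5368 0.1821] [-0.84  0.84 -0.07  0.08]
case20 [ 0.463 -0.337  0.   ] [-0.35 -0.07  1.08  0.3 ]
case20 [ 0.4626 -0.3371 -0.0052] [-0.32 -0.23  0.62  0.55]
```

weight_20 is at about (0.537, 0.182) with its top near 0.143 (two-view estimate 0.132–0.146). I'll go down to TCP z 0.128 and grip it.

drive_tool(
  angular=[
    [0, 0, 0],
    [0, 0, 0],
    [0, 0, 0],
    [0, 0, 0],
    [0, 0, 0],
  ],
  delta_pos=[
    [0.9, 0.13, 0],
    [0.9, 0, 0.6],
    [0.76, 0, 0.9],
    [0, 0, 0.9],
    [0, 0, 0.9],
  ],
  gripper=[0.6, 0.6, 0.6, 0.6, 0.6],
)

```text
time_s: 6.15
ee_pos: [0.537, 0.1824, 0.1978]
orientation: [3.141, -0.001, -0.001]
ft_force: [0.3, 0.9, 0.5]
opening: 0.0511
finger_force: 0.0
```

drive_tool(
  angular=[
    [0, 0, 0],
    [0, 0, 0],
    [0, 0, 0],
    [0, 0, 0],
  ],
  delta_pos=[
    [0, 0, 0.6],
    [0, 0, 0.6],
    [0, 0, 0.58],
    [0, 0, 0],
  ],
  gripper=[0.6, 0.6, 0.6, 0.6],
)

```text
time_s: 6.65
ee_pos: [0.5362, 0.1823, 0.1267]
orientation: [3.141, -0.0, -0.005]
ft_force: [-0.0, 0.5, 0.4]
opening: 0.0514
finger_force: 0.0
```

```bash
python3 - <<'E'
from plant import manip,read_camera
import cv2,numpy as np
a=read_camera("wrist")["color"]; s=read_camera("scene")["color"][170:290,150:310]
f=lambda a:cv2.resize(a,(400,300),interpolation=cv2.INTER_NEAREST)
cv2.imwrite("pics/g20.png",np.hstack([f(a),f(s)])[:,:,::-1]); o=manip.observe();print(o["ee_pos"],o["opening"])
E
```

```text
[0.53720543 0.18269228 0.12890642] 0.05105263591366525
```

View pics/g20.png

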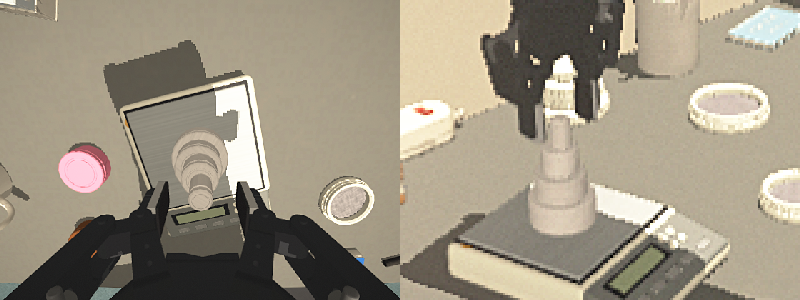

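The fingers straddle weight_20, which shows at (202,195) in the left half. I'll close on it and lift.

drive_tool(
  angular=[
    [0, 0, 0],
    [0, 0, 0],
    [0, 0, 0],
    [0, 0, 0],
    [0, 0, 0],
  ],
  delta_pos=[
    [0, 0, 0],
    [0, 0, 0],
    [0, 0, 0],
    [0, 0, 0],
    [0, 0, 0],
  ],
  gripper=[0.3, 0.15, 0.1, 0, 0],
)

```text
time_s: 7.38
ee_pos: [0.5372, 0.1828, 0.1291]
orientation: [-3.141, -0.0, -0.002]
ft_force: [-1.0, -0.9, 5.4]
opening: 0.0154
finger_force: 58.5
```

drive_tool(
  angular=[
    [0, 0, 0],
    [0, 0, 0],
    [0, 0, 0],
    [0, 0, 0],
    [0, 0, 0],
  ],
  delta_pos=[
    [0, 0, 0],
    [0, 0, -0.2],
    [0, 0, -0.4],
    [0, 0, -0.6],
    [0, 0, -0.8],
  ],
  gripper=[0, 0, 0, 0, 0],
)

```text
time_s: 8.0
ee_pos: [0.5367, 0.1827, 0.2096]
orientation: [3.142, 0.0, -0.0]
ft_force: [-0.1, 0.7, 0.1]
opening: 0.0152
finger_force: 58.5
```

```bash
python3 - <<'E'
from plant import manip,read_camera
import cv2,numpy as np
a=read_camera("wrist")["color"]; s=read_camera("scene")["color"][140:290,130:330]
f=lambda a:cv2.resize(a,(400,300),interpolation=cv2.INTER_NEAREST)
cv2.imwrite("pics/l20.png",np.hstack([f(a),f(s)])[:,:,::-1]); o=manip.observe();print(o["ee_pos"],o["opening"],o["finger_force"])
E
```

```text
[0.53806705 0.18308847 0.21270551] 0.015397575800339014 58.5450553894043
```

View pics/l20.png

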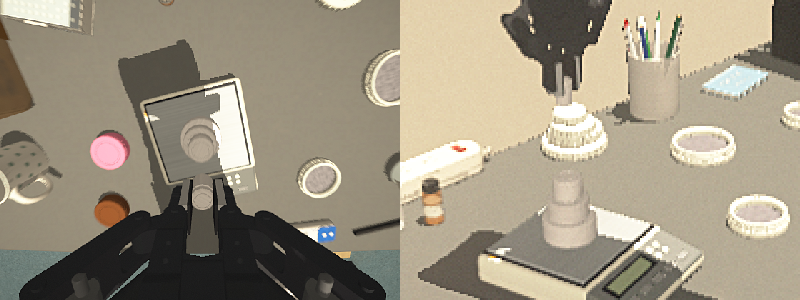

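weight_20 is held upright and the rest of the stack is undisturbed. I'll carry it to case_20.

drive_tool(
  angular=[
    [0, 0, 0],
    [0, 0, 0],
    [0, 0, 0],
    [0, 0, 0],
    [0, 0, 0],
  ],
  delta_pos=[
    [-0.1, 0.6, 0],
    [-0.15, 1, 0],
    [-0.15, 1, 0],
    [-0.15, 1, 0],
    [-0.15, 1, 0],
  ],
  gripper=[0, 0, 0, 0, 0],
)

```text
time_s: 8.72
ee_pos: [0.5085, -0.0025, 0.2084]
orientation: [-3.142, -0.0, -0.0]
ft_force: [1.2, -0.3, -0.9]
opening: 0.0154
finger_force: 58.6
```

drive_tool(
  angular=[
    [0, 0, 0],
    [0, 0, 0],
    [0, 0, 0],
    [0, 0, 0],
    [0, 0, 0],
  ],
  delta_pos=[
    [-0.15, 1, 0],
    [-0.15, 1, 0],
    [-0.15, 1, 0],
    [-0.15, 1, 0],
    [-0.15, 1, 0],
  ],
  gripper=[0, 0, 0, 0, 0],
)

```text
time_s: 9.35
ee_pos: [0.4785, -0.2025, 0.2085]
orientation: [3.141, 0.0, 0.001]
ft_force: [-0.7, -0.1, -0.4]
opening: 0.0152
finger_force: 58.6
```

drive_tool(
  angular=[
    [0, 0, 0],
    [0, 0, 0],
    [0, 0, 0],
    [0, 0, 0],
    [0, 0, 0],
  ],
  delta_pos=[
    [-0.15, 1, 0],
    [-0.15, 1, 0],
    [-0.12, 1, 0],
    [0, 0.4, 0],
    [0, 0, 0],
  ],
  gripper=[0, 0, 0, 0, 0],
)

```text
time_s: 9.98
ee_pos: [0.4621, -0.3374, 0.208]
orientation: [-3.141, 0.001, 0.0]
ft_force: [-0.0, 0.4, 0.9]
opening: 0.0153
finger_force: 58.6
```

drive_tool(
  angular=[
    [0, 0, 0],
    [0, 0, 0],
    [0, 0, 0],
    [0, 0, 0],
    [0, 0, 0],
  ],
  delta_pos=[
    [0, 0, 0.7],
    [0, 0, 0.9],
    [0, 0, 0.9],
    [0, 0, 0.7],
    [0, 0, 0],
  ],
  gripper=[0, 0, 0, 0, 0],
)

```text
time_s: 10.6
ee_pos: [0.4618, -0.3354, 0.0787]
orientation: [-3.139, -0.002, 0.004]
ft_force: [0.3, -0.7, 0.0]
opening: 0.0155
finger_force: 58.6
```

```bash
python3 - <<'E'
from plant import manip,read_camera
import cv2,numpy as np
r=read_camera("wrist"); a=r["color"][190:370,180:420]; s=read_camera("scene")["color"][150:240,270:390]
f=lambda a:cv2.resize(a,(400,300),interpolation=cv2.INTER_NEAREST)
cv2.imwrite("pics/p20.png",np.hstack([f(a),f(s)])[:,:,::-1]); o=manip.observe();print(o["ee_pos"],o["opening"],o["orientation"])
from h import *
p=o["ee_pos"]; print("case rim",proj(r,[.463,-.337,.018]),"floor",proj(r,[.463,-.337,.008]), "weight top expected",proj(r,[p[0],p[1],p[2]+.014]),"bottom",proj(r,[p[0],p[1],p[2]-.014]))
E
```

```text
[ 0.46274956 -0.33679385  0.08130948] 0.015293101142192652 [3.14096077e+00 1.60817609e-03 1.27780804e-03]
case rim [[284.39130627 223.70645884]] floor [[284.34667499 219.03311077]] weight top expected [[284.51601963 280.78551486]] bottom [[284.3327493  254.66270892]]
```

View pics/p20.png

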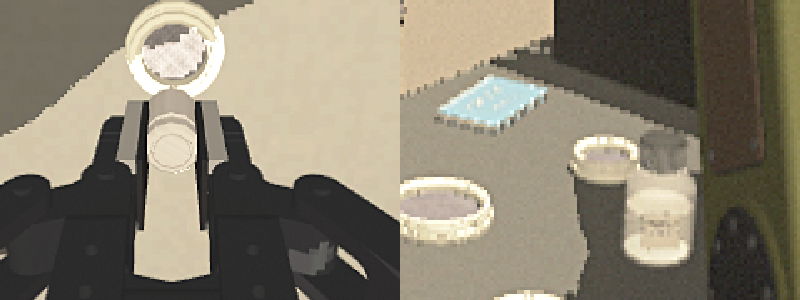

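weight_20 is lined up to within about 2 mm; its top is at (171,150) and the case at (175,48) in the left half. I'll shift it 2 mm and lower it slowly.

drive_tool(
  angular=[
    [0, 0, 0],
    [0, 0, 0],
    [0, 0, 0],
    [0, 0, 0],
    [0, 0, 0],
  ],
  delta_pos=[
    [0, 0.05, 0.4],
    [0, 0, 0.4],
    [0, 0, 0.35],
    [0, 0, 0.2],
    [0, 0, 0.08],
  ],
  gripper=[0, 0, 0, 0, 0],
)

```text
time_s: 11.32
ee_pos: [0.462, -0.3392, 0.0223]
orientation: [-3.141, -0.0, 0.001]
ft_force: [1.6, -0.2, 0.2]
opening: 0.0153
finger_force: 58.6
```

drive_tool(
  angular=[
    [0, 0, 0],
    [0, 0, 0],
  ],
  delta_pos=[
    [0, 0, 0],
    [0, 0, 0],
  ],
  gripper=[0, 0],
)

```text
time_s: 11.58
ee_pos: [0.4623, -0.3394, 0.0233]
orientation: [3.141, 0.0, 0.001]
ft_force: [0.4, -0.3, 0.1]
opening: 0.015
finger_force: 58.6
```

drive_tool(
  angular=[
    [0, 0, 0],
    [0, 0, 0],
  ],
  delta_pos=[
    [0, 0, 0.025],
    [0, 0, 0],
  ],
  gripper=[0, 0],
)

```text
time_s: 11.82
ee_pos: [0.4623, -0.3394, 0.0222]
orientation: [3.141, 0.0, 0.001]
ft_force: [-0.5, -0.4, 1.8]
opening: 0.0154
finger_force: 58.7
```

drive_tool(
  angular=[
    [0, 0, 0],
    [0, 0, 0],
    [0, 0, 0],
    [0, 0, 0],
    [0, 0, 0],
  ],
  delta_pos=[
    [0, 0, 0],
    [0, 0, 0],
    [0, 0, 0],
    [0, 0, -0.3],
    [0, 0, -0.6],
  ],
  gripper=[0.2, 0.35, 0.45, 0.5, 0.5],
)

```text
time_s: 12.45
ee_pos: [0.4618, -0.339, 0.0583]
orientation: [-3.141, -0.0, 0.002]
ft_force: [0.7, -0.7, 0.7]
opening: 0.0428
finger_force: 0.0
```

drive_tool(
  angular=[
    [0, 0, 0],
    [0, 0, 0],
    [0, 0, 0],
    [0, 0, 0],
    [0, 0, 0],
  ],
  delta_pos=[
    [0, 0, -1],
    [0, 0, -1],
    [0, 0, -1],
    [0, 0, -0.5],
    [0, 0, 0],
  ],
  gripper=[0.5, 0.5, 0.5, 0.5, 0.7],
)

```text
time_s: 13.08
ee_pos: [0.4625, -0.3396, 0.1999]
orientation: [3.139, 0.0, 0.004]
ft_force: [0.3, -0.4, -0.1]
opening: 0.0589
finger_force: 0.0
```

```bash
python3 - <<'E'
from plant import manip,read_camera
import cv2,numpy as np
r=read_camera("wrist"); a=r["color"][0:210,140:420]; s=read_camera("top")["color"][160:250,270:390]
f=lambda a:cv2.resize(a,(400,300),interpolation=cv2.INTER_NEAREST)
cv2.imwrite("pics/d20.png",np.hstack([f(a),f(s)])[:,:,::-1]); o=manip.observe();print(o["ee_pos"],o["opening"])
from h import *
print("rim",proj(r,[.463,-.337,.018]),"w top at case centre",proj(r,[.463,-.337,.036]),proj(r,[.463,-.347,.036]))
E
```

```text
[ 0.46185079 -0.33904873  0.19731702] 0.05973491154920231
rim [[279.69204594 186.42843657]] w top at case centre [[279.57247918 190.377827  ]] [[288.72091665 190.37548791]]
```

View pics/d20.png

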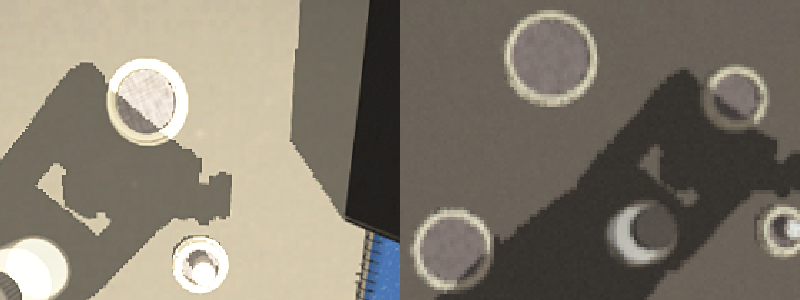

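weight_20 is inside case_20. Next I'll go back above the stack and measure the remaining weights numerically.

drive_tool(
  angular=[
    [0, 0, 0],
    [0, 0, 0],
    [0, 0, 0],
    [0, 0, 0],
    [0, 0, 0],
  ],
  delta_pos=[
    [0, -0.6, -0.4],
    [0, -1, -0.4],
    [0, -1, -0.4],
    [0, -1, -0.4],
    [0, -1, -0.4],
  ],
  gripper=[0.75, 0.75, 0.75, 0.75, 0.75],
)

```text
time_s: 13.8
ee_pos: [0.4616, -0.1539, 0.2772]
orientation: [-3.141, 0.0, 0.003]
ft_force: [-0.4, 0.2, 0.5]
opening: 0.0643
finger_force: 0.0
```

drive_tool(
  angular=[
    [0, 0, 0],
    [0, 0, 0],
    [0, 0, 0],
    [0, 0, 0],
    [0, 0, 0],
  ],
  delta_pos=[
    [0, -1, 0],
    [0, -1, 0],
    [0, -1, 0],
    [0, -1, 0],
    [0, -1, 0],
  ],
  gripper=[0.75, 0.75, 0.75, 0.75, 0.75],
)

```text
time_s: 14.42
ee_pos: [0.4616, 0.046, 0.2768]
orientation: [3.142, 0.0, -0.003]
ft_force: [1.1, -0.7, 0.2]
opening: 0.0643
finger_force: 0.0
```

drive_tool(
  angular=[
    [0, 0, 0],
    [0, 0, 0],
    [0, 0, 0],
    [0, 0, 0],
    [0, 0, 0],
  ],
  delta_pos=[
    [0, -1, 0],
    [0, -1, 0],
    [0, -1, 0],
    [0, -0.5, 0],
    [0, 0, 0],
  ],
  gripper=[0.75, 0.75, 0.75, 0.75, 0.75],
)

```text
time_s: 15.05
ee_pos: [0.4616, 0.1855, 0.2766]
orientation: [3.141, 0.003, -0.003]
ft_force: [-0.3, -0.6, 0.3]
opening: 0.0638
finger_force: 0.0
```

```bash
cat > stk.py <<'E'
from plant import manip,read_camera,nets
from h import *
import sys
def stack():
    c=read_camera("wrist"); print(manip.observe()["ee_pos"].round(4))
    L=[(d["region"],d["confidence"]) for d in nets.regions_of("weight_200","wrist")]
    for m,cf in L:
        ys,xs=np.nonzero(m)
        print("mask",cen(m)[0].round(1),len(xs),xs.min(),xs.max(),ys.min(),ys.max(),round(cf,2))
    for n,r,z0,h in (("w50",.016,.091,.024),("w100",.023,.068,.023),("w200",.030,.042,.026)):
        P=np.vstack([proj(c,ring([.538,.184,z],r)) for z in (z0,z0+h)])
        print(n,"expected ext",P[:,0].min().round(1),P[:,0].max().round(1),P[:,1].min().round(1),P[:,1].max().round(1),"top c",proj(c,[.538,.184,z0+h]).round(1))
    return c
if __name__=="__main__":
    c=stack(); print([d["location"] for d in nets.spot_point("weight_200","wrist")])
    P=proj(c,[.538,.184,.09])[0].astype(int); a=c["color"][P[1]-50:P[1]+50,P[0]-66:P[0]+66]
    print("origin",P-[66,50]); cv2.imwrite(sys.argv[1],cv2.resize(a,(792,600),interpolation=cv2.INTER_NEAREST)[:,:,::-1])
E
python3 stk.py pics/s50.png
```

```text
[0.4618 0.1847 0.2768]
mask [279.5 115.5] 710 260 303 95 138 0.82
mask [169.4 224.2] 1462 147 191 203 246 0.81
mask [283.7 116.7] 838 268 299 101 133 0.72
mask [168.9 142. ] 1765 145 193 120 165 0.61
w50 expected ext 267.9 299.7 100.5 133.6 top c [[283.8 117.3]]
w100 expected ext 262.5 304.9 94.4 138.5 top c [[283.7 116.9]]
w200 expected ext 257.8 309.5 89.1 142.8 top c [[283.6 116.6]]
[[0.5022, 0.3393, 0.0029], [0.536, 0.1818, 0.0895], [0.3799, 0.354, -0.0006], [0.5388, 0.1841, 0.0695]]
origin [217  66]
```

View pics/s50.png

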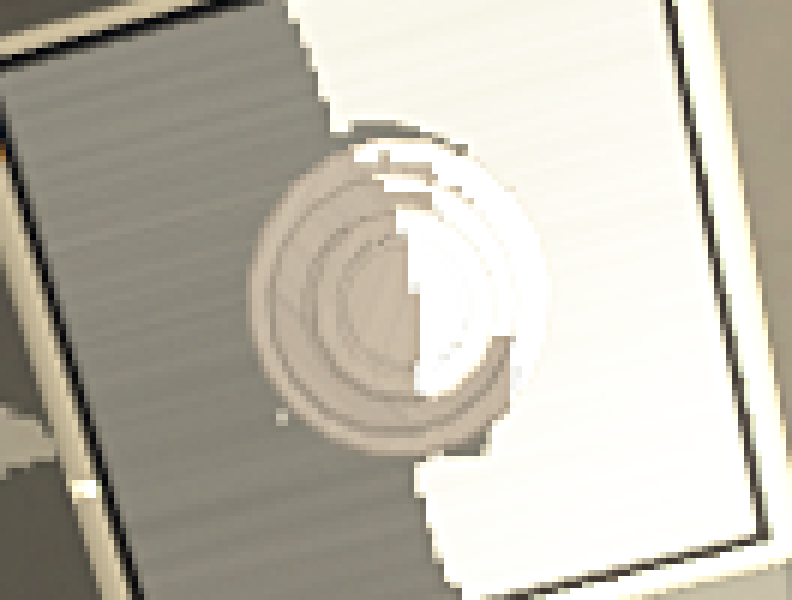

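The rings are concentric, and weight_50 fits (0.538, 0.184), matching the expected extents. I'll go down to z 0.104 and grip it.

drive_tool(
  angular=[
    [0, 0, 0],
    [0, 0, 0],
    [0, 0, 0],
    [0, 0, 0],
    [0, 0, 0],
  ],
  delta_pos=[
    [0.7, 0, 0],
    [0.7, 0, 0.4],
    [0.51, 0, 0.9],
    [0, 0, 0.9],
    [0, 0, 0.8],
  ],
  gripper=[0.75, 0.75, 0.75, 0.75, 0.75],
)

```text
time_s: 15.82
ee_pos: [0.5384, 0.1835, 0.1562]
orientation: [3.141, -0.002, -0.002]
ft_force: [-0.1, 0.6, 0.0]
opening: 0.064
finger_force: 0.0
```

drive_tool(
  angular=[
    [0, 0, 0],
    [0, 0, 0],
    [0, 0, 0],
    [0, 0, 0],
    [0, 0, 0],
  ],
  delta_pos=[
    [0, 0, 0.6],
    [0, 0, 0.5],
    [0, 0, 0.22],
    [0, 0, 0],
    [0, 0, 0],
  ],
  gripper=[0.75, 0.75, 0.75, 0.7, 0.6],
)

```text
time_s: 16.45
ee_pos: [0.5389, 0.1846, 0.1059]
orientation: [-3.141, 0.0, -0.002]
ft_force: [-0.2, 0.4, -0.2]
opening: 0.0514
finger_force: 0.0
```

```bash
python3 - <<'E'
from plant import manip
o=manip.observe();print(o["ee_pos"],o["opening"],o["ft_force"])
E
```

```text
[0.53885259 0.18464044 0.10594832] 0.05144252588794843 [-0.17807723  0.39145314 -0.22301076]
```

drive_tool(
  angular=[
    [0, 0, 0],
    [0, 0, 0],
    [0, 0, 0],
    [0, 0, 0],
    [0, 0, 0],
  ],
  delta_pos=[
    [0, 0, 0.04],
    [0, 0, 0],
    [0, 0, 0],
    [0, 0, 0],
    [0, 0, 0],
  ],
  gripper=[0.5, 0.4, 0.3, 0.2, 0],
)

```text
time_s: 17.08
ee_pos: [0.5387, 0.1848, 0.1041]
orientation: [-3.141, -0.0, -0.002]
ft_force: [-0.9, 0.5, 4.9]
opening: 0.0292
finger_force: 59.1
```

drive_tool(
  angular=[
    [0, 0, 0],
    [0, 0, 0],
    [0, 0, 0],
    [0, 0, 0],
    [0, 0, 0],
  ],
  delta_pos=[
    [0, 0, 0],
    [0, 0, 0],
    [0, 0, -0.2],
    [0, 0, -0.5],
    [0, 0, -0.8],
  ],
  gripper=[0, 0, 0, 0, 0],
)

```text
time_s: 17.7
ee_pos: [0.5379, 0.1846, 0.1636]
orientation: [3.141, 0.0, -0.003]
ft_force: [1.0, 0.5, -0.1]
opening: 0.0293
finger_force: 59.3
```

```bash
python3 stk.py pics/x1.png
```

```text
[0.5396 0.1851 0.1687]
mask [280.3 211.5] 2376 252 309 185 238 0.95
mask [284.6 188.3] 1162 248 315 170 224 0.89
mask [136.5 306.9] 1080 115 163 289 330 0.86
mask [282.4 265.9] 3289 254 310 231 300 0.73
mask [138.5 223.2] 2847 107 170 195 253 0.63
w50 expected ext 260.5 305.3 200.3 251.6 top c [[282.9 231.5]]
w100 expected ext 253.9 311.8 184.5 245.9 top c [[282.9 219.6]]
w200 expected ext 248.3 317.3 170.4 241.7 top c [[282.8 210.3]]
[[0.5332, 0.1824, 0.1476], [0.3809, 0.3557, -0.0007], [0.5373, 0.1897, 0.0691], [0.5035, 0.3395, 0.0022]]
origin [216 169]
```

weight_50 is held and weight_100 hasn't moved. I'll carry it to case_50 at (0.586, -0.2965).

drive_tool(
  angular=[
    [0, 0, 0],
    [0, 0, 0],
    [0, 0, 0],
    [0, 0, 0],
    [0, 0, 0],
  ],
  delta_pos=[
    [0.1, 0.6, 0],
    [0.1, 1, 0],
    [0.1, 1, 0],
    [0.1, 1, 0],
    [0.1, 1, 0],
  ],
  gripper=[0, 0, 0, 0, 0],
)

```text
time_s: 18.48
ee_pos: [0.5581, -0.0006, 0.1626]
orientation: [-3.141, -0.0, 0.002]
ft_force: [0.6, 0.5, 0.0]
opening: 0.0292
finger_force: 59.3
```

drive_tool(
  angular=[
    [0, 0, 0],
    [0, 0, 0],
    [0, 0, 0],
    [0, 0, 0],
    [0, 0, 0],
  ],
  delta_pos=[
    [0.1, 1, 0],
    [0.1, 1, 0],
    [0.1, 1, 0],
    [0.1, 1, 0],
    [0.1, 1, 0],
  ],
  gripper=[0, 0, 0, 0, 0],
)

```text
time_s: 19.1
ee_pos: [0.5781, -0.2004, 0.1625]
orientation: [-3.141, -0.0, 0.002]
ft_force: [0.7, 0.3, -0.5]
opening: 0.0289
finger_force: 59.3
```

drive_tool(
  angular=[
    [0, 0, 0],
    [0, 0, 0],
    [0, 0, 0],
    [0, 0, 0],
    [0, 0, 0],
  ],
  delta_pos=[
    [0.1, 1, 0],
    [0.07, 0.9, 0],
    [0, 0.54, 0],
    [0, 0, 0.9],
    [0, 0, 0.9],
  ],
  gripper=[0, 0, 0, 0, 0],
)

```text
time_s: 19.73
ee_pos: [0.5851, -0.2967, 0.0902]
orientation: [-3.141, 0.0, 0.0]
ft_force: [0.1, 0.0, 0.2]
opening: 0.0293
finger_force: 59.3
```

drive_tool(
  angular=[
    [0, 0, 0],
    [0, 0, 0],
  ],
  delta_pos=[
    [0, 0, 0.4],
    [0, 0, 0],
  ],
  gripper=[0, 0],
)

```text
time_s: 19.98
ee_pos: [0.5851, -0.2964, 0.0748]
orientation: [-3.141, -0.001, 0.002]
ft_force: [1.4, -0.0, 0.2]
opening: 0.0292
finger_force: 59.3
```

```bash
cat > chk.py <<'E'
from plant import manip,read_camera,nets
from h import *
import sys
C={"case_200":(.6235,-.1235),"case_100":(.447,-.032),"case_50":(.586,-.2965),"case_20":(.463,-.337)}
n=sys.argv[1]; r=float(sys.argv[2])
c=read_camera("wrist"); o=manip.observe(); p=o["ee_pos"]; print(p.round(4),o["opening"].__round__(4),o["ft_force"].round(1))
for lab in ("case_200","weight_200"):
    for d in nets.regions_of(lab,"wrist"):
        m=d["region"]; ys,xs=np.nonzero(m); print(lab,cen(m)[0].round(1),len(xs),xs.min(),xs.max(),ys.min(),ys.max(),round(d["confidence"],2))
P=np.vstack([proj(c,ring([*C[n],z],r)) for z in (0,.018)]); print("case exp ext",P.min(0).round(1),P.max(0).round(1))
print("tcp axis",proj(c,[p[0],p[1],p[2]+.01]).round(1))
E
python3 chk.py case_50 .0305
```

```text
[ 0.5856 -0.2968  0.0762] 0.0293 [ 0.1  0.8 -0.4]
case_200 [283.4 212. ] 3788 245 322 180 248 0.94
case_200 [311.3 340.5] 509 301 322 325 353 0.93
case_200 [ 21.8 353.1] 2950 0 51 317 387 0.85
case_200 [ 55.3 169.1] 11240 0 116 111 228 0.68
weight_200 [282.4 265.9] 3252 255 310 231 300 0.86
case exp ext [241.1 180.4] [323.4 262.7]
tcp axis [[282.6 275.9]]
```

drive_tool(
  angular=[
    [0, 0, 0],
    [0, 0, 0],
    [0, 0, 0],
    [0, 0, 0],
    [0, 0, 0],
  ],
  delta_pos=[
    [0, 0.02, 0.5],
    [0, 0, 0.45],
    [0, 0, 0.25],
    [0, 0, 0.1],
    [0, 0, 0],
  ],
  gripper=[0, 0, 0, 0, 0],
)

```text
time_s: 20.75
ee_pos: [0.5854, -0.2977, 0.0234]
orientation: [-3.142, -0.0, -0.0]
ft_force: [-0.3, -0.1, 0.0]
opening: 0.0288
finger_force: 59.3
```

drive_tool(
  angular=[
    [0, 0, 0],
    [0, 0, 0],
    [0, 0, 0],
  ],
  delta_pos=[
    [0, 0, 0.04],
    [0, 0, 0],
    [0, 0, 0],
  ],
  gripper=[0, 0, 0],
)

```text
time_s: 21.12
ee_pos: [0.5854, -0.2977, 0.0221]
orientation: [3.141, 0.0, 0.0]
ft_force: [-0.5, 0.4, -0.8]
opening: 0.0288
finger_force: 59.3
```

drive_tool(
  angular=[
    [0, 0, 0],
    [0, 0, 0],
    [0, 0, 0],
  ],
  delta_pos=[
    [0, 0, 0.03],
    [0, 0, 0],
    [0, 0, 0],
  ],
  gripper=[0, 0, 0],
)

```text
time_s: 21.5
ee_pos: [0.5855, -0.2978, 0.0211]
orientation: [3.141, 0.0, 0.001]
ft_force: [-2.7, 0.6, 6.5]
opening: 0.0296
finger_force: 59.8
```

drive_tool(
  angular=[
    [0, 0, 0],
    [0, 0, 0],
    [0, 0, 0],
    [0, 0, 0],
    [0, 0, 0],
  ],
  delta_pos=[
    [0, 0, 0],
    [0, 0, 0],
    [0, 0, 0],
    [0, 0, -0.3],
    [0, 0, -0.7],
  ],
  gripper=[0.35, 0.5, 0.6, 0.65, 0.65],
)

```text
time_s: 22.12
ee_pos: [0.5848, -0.2974, 0.0606]
orientation: [-3.141, -0.0, 0.003]
ft_force: [1.1, -0.2, 0.5]
opening: 0.0557
finger_force: 0.0
```

drive_tool(
  angular=[
    [0, 0, 0],
    [0, 0, 0],
    [0, 0, 0],
    [0, 0, 0],
    [0, 0, 0],
  ],
  delta_pos=[
    [0, 0, -1],
    [0, 0, -1],
    [-0.8, -0.8, -0.9],
    [-0.8, -1, -0.7],
    [0, 0, 0],
  ],
  gripper=[0.65, 0.65, 0.8, 0.8, 0.8],
)

```text
time_s: 22.75
ee_pos: [0.5209, -0.2242, 0.2084]
orientation: [3.139, 0.002, 0.007]
ft_force: [0.3, -0.7, 0.1]
opening: 0.0681
finger_force: 0.0
```

```bash
python3 chk.py case_50 .0305; python3 - <<'E'
from plant import read_camera
from h import *
c=read_camera("wrist")
print("w50 top if centred",proj(c,[.586,-.2965,.032]),"w20 top",proj(c,[.463,-.337,.036]))
E
```

```text
[ 0.5213 -0.2252  0.2069] 0.0681 [-0.3 -0.1 -0.1]
case_200 [193.   90.3] 5277 153 233 49 131 0.97
case_200 [134.7 237.5] 2723 105 165 209 266 0.87
case_200 [367.5 225. ] 781 351 387 210 245 0.84
case_200 [342.9 125.8] 1385 319 371 101 153 0.66
weight_200 [349.4 129.5] 775 333 365 115 145 0.95
weight_200 [375.9 233.5] 267 367 385 224 243 0.79
case exp ext [317.6 100. ] [373.8 156.1]
tcp axis [[283.8 273. ]]
w50 top if centred [[348.86312692 129.37820439]] w20 top [[376.49597847 237.63828533]]
```

weight_50 and weight_20 are both centred in their cases. From here I'll refine case_200 and case_100, then return to the stack for weight_100.

```bash
python3 - <<'E'
from plant import read_camera
from h import *
c=read_camera("wrist")
for n,g,r,o in (("200",(.6235,-.1235),.0445,(153,233,49,131)),("100",(.447,-.032),.0375,(105,165,209,266))):
    def f(q):
        P=np.vstack([proj(c,ring([*q,z],r)) for z in (0,.018)]); return np.r_[P[:,0].min(),P[:,0].max(),P[:,1].min(),P[:,1].max()]-o
    s=least_squares(f,g,x_scale=.01); print(n,s.x.round(4),s.fun.round(1))
E
```

```text
200 [ 0.6241 -0.1295] [-2.8  2.9 -2.9  3.6]
100 [ 0.4503 -0.0374] [-2.2  2.2 -0.9  1.2]
```

drive_tool(
  angular=[
    [0, 0, 0],
    [0, 0, 0],
    [0, 0, 0],
    [0, 0, 0],
    [0, 0, 0],
  ],
  delta_pos=[
    [0.1, -0.6, 0],
    [0.1, -1, 0],
    [0.1, -1, 0],
    [0.12, -1, 0],
    [0, -1, 0],
  ],
  gripper=[0.9, 0.9, 0.9, 0.9, 0.9],
)

```text
time_s: 23.62
ee_pos: [0.5384, -0.0408, 0.2037]
orientation: [-3.141, 0.001, 0.002]
ft_force: [-0.7, -0.5, 0.2]
opening: 0.0771
finger_force: 0.0
```

drive_tool(
  angular=[
    [0, 0, 0],
    [0, 0, 0],
    [0, 0, 0],
    [0, 0, 0],
    [0, 0, 0],
  ],
  delta_pos=[
    [0, -1, 0],
    [0, -1, 0],
    [0, -1, 0],
    [0, -1, 0],
    [0, -1, 0],
  ],
  gripper=[0.9, 0.9, 0.9, 0.9, 0.9],
)

```text
time_s: 24.25
ee_pos: [0.5384, 0.1593, 0.2038]
orientation: [3.141, -0.001, -0.002]
ft_force: [-0.6, -0.4, -0.3]
opening: 0.0771
finger_force: 0.0
```

drive_tool(
  angular=[
    [0, 0, 0],
    [0, 0, 0],
    [0, 0, 0],
  ],
  delta_pos=[
    [0, -0.68, 0],
    [0, 0, 0],
    [0, 0, 0],
  ],
  gripper=[0.9, 0.9, 0.9],
)

```text
time_s: 24.62
ee_pos: [0.5383, 0.1848, 0.204]
orientation: [3.141, -0.001, -0.002]
ft_force: [0.7, -0.5, -0.3]
opening: 0.0769
finger_force: 0.0
```

```bash
python3 - <<'E'
from stk import *
c=stack()
E
```

```text
[0.5383 0.1846 0.2042]
mask [154.4 211.3] 2234 127 182 185 237 0.94
mask [280.8 201.1] 2003 257 305 175 226 0.91
mask [284.1 178.8] 780 253 310 164 209 0.86
mask [149.2 289.9] 868 132 170 273 311 0.83
w50 expected ext 264.2 302.0 187.9 230.7 top c [[283.1 213.2]]
w100 expected ext 258.2 307.9 175.1 227.7 top c [[283.  204.7]]
w200 expected ext 253.1 312.9 163.5 225.6 top c [[283.  197.7]]
```

drive_tool(
  angular=[
    [0, 0, 0],
    [0, 0, 0],
    [0, 0, 0],
    [0, 0, 0],
    [0, 0, 0],
  ],
  delta_pos=[
    [0, -0.04, 0.7],
    [0, 0, 0.8],
    [0, 0, 0.7],
    [0, 0, 0.5],
    [0, 0, 0.35],
  ],
  gripper=[0.9, 0.9, 0.9, 0.9, 0.9],
)

```text
time_s: 25.35
ee_pos: [0.5381, 0.1864, 0.0818]
orientation: [3.141, -0.001, -0.001]
ft_force: [-0.1, 0.3, 0.6]
opening: 0.0771
finger_force: 0.0
```

drive_tool(
  angular=[
    [0, 0, 0],
    [0, 0, 0],
  ],
  delta_pos=[
    [0, 0, 0.05],
    [0, 0, 0],
  ],
  gripper=[0.8, 0.7],
)

```text
time_s: 25.6
ee_pos: [0.5384, 0.187, 0.0813]
orientation: [-3.141, 0.0, -0.001]
ft_force: [-0.1, -0.2, 0.4]
opening: 0.0597
finger_force: 0.0
```

drive_tool(
  angular=[
    [0, 0, 0],
    [0, 0, 0],
    [0, 0, 0],
    [0, 0, 0],
    [0, 0, 0],
  ],
  delta_pos=[
    [0, 0, 0.03],
    [0, 0, 0],
    [0, 0, 0],
    [0, 0, 0],
    [0, 0, 0],
  ],
  gripper=[0.6, 0.5, 0.4, 0.2, 0.2],
)

```text
time_s: 26.22
ee_pos: [0.5385, 0.1873, 0.0805]
orientation: [-3.141, -0.0, -0.002]
ft_force: [-0.7, -0.7, 6.3]
opening: 0.0433
finger_force: 60.0
```

drive_tool(
  angular=[
    [0, 0, 0],
    [0, 0, 0],
    [0, 0, 0],
    [0, 0, 0],
    [0, 0, 0],
  ],
  delta_pos=[
    [0, 0, 0],
    [0, 0, -0.1],
    [0, 0, -0.3],
    [0, 0, -0.6],
    [0, 0, -0.8],
  ],
  gripper=[0.2, 0.2, 0.2, 0.2, 0.2],
)

```text
time_s: 26.85
ee_pos: [0.5378, 0.1871, 0.1526]
orientation: [3.141, 0.0, -0.001]
ft_force: [0.7, -0.7, -2.0]
opening: 0.0432
finger_force: 61.0
```

```bash
python3 - <<'E'
from stk import *
c=stack(); o=manip.observe(); print(o["opening"],o["finger_force"])
E
```

```text
[0.5395 0.1876 0.1575]
mask [282.5 266.4] 6065 242 324 221 310 0.95
mask [135.9 227.3] 3079 103 169 197 257 0.93
mask [284.9 201.6] 3108 249 320 173 232 0.82
mask [129.6 307.5] 461 113 152 295 327 0.63
mask [473.6 269.7] 3362 439 509 239 300 0.36
w50 expected ext 263.0 310.1 204.6 258.8 top c [[286.6 237.7]]
w100 expected ext 255.8 316.5 187.7 252.1 top c [[286.2 224.7]]
w200 expected ext 249.8 321.8 172.7 247.2 top c [[285.8 214.5]]
0.04342211092466896 61.04449510574341
```

weight_100 is held and weight_200 is unmoved at (0.538, 0.184). I'll carry it to case_100.

drive_tool(
  angular=[
    [0, 0, 0],
    [0, 0, 0],
    [0, 0, 0],
    [0, 0, 0],
    [0, 0, 0],
  ],
  delta_pos=[
    [-0.2, 0.5, 0],
    [-0.4, 0.9, 0],
    [-0.4, 1, 0],
    [-0.4, 1, 0],
    [-0.4, 1, 0],
  ],
  gripper=[0.2, 0.2, 0.2, 0.2, 0.2],
)

```text
time_s: 27.58
ee_pos: [0.4653, 0.01, 0.1515]
orientation: [-3.142, -0.0, -0.0]
ft_force: [0.5, -0.3, -0.9]
opening: 0.0434
finger_force: 61.1
```

drive_tool(
  angular=[
    [0, 0, 0],
    [0, 0, 0],
    [0, 0, 0],
    [0, 0, 0],
    [0, 0, 0],
  ],
  delta_pos=[
    [-0.4, 0.8, 0],
    [-0.08, 0.3, 0],
    [0, 0, 0.9],
    [0, 0, 0.9],
    [0, 0, 0.2],
  ],
  gripper=[0.2, 0.2, 0.2, 0.2, 0.2],
)

```text
time_s: 28.2
ee_pos: [0.4462, -0.0324, 0.0699]
orientation: [-3.141, -0.001, 0.005]
ft_force: [-0.2, -0.8, 0.1]
opening: 0.0432
finger_force: 61.3
```

drive_tool(
  angular=[
    [0, 0, 0],
  ],
  delta_pos=[
    [0, 0, 0],
  ],
  gripper=[0.2],
)

```text
time_s: 28.32
ee_pos: [0.4473, -0.0327, 0.0719]
orientation: [-3.142, -0.001, 0.0]
ft_force: [0.3, 0.2, -1.4]
opening: 0.043
finger_force: 61.3
```

```bash
python3 chk.py case_100 .0375
```

```text
[ 0.4475 -0.0328  0.0724] 0.043 [ 0.2 -0.2 -1.3]
case_200 [281.5 205.9] 4710 233 330 172 248 0.67
case_200 [426.7  12.1] 2429 374 484 0 30 0.63
weight_200 [282.5 266.5] 6085 241 324 220 310 0.7
case exp ext [230.1 173.7] [332.4 274. ]
tcp axis [[282.1 275.5]]
```

drive_tool(
  angular=[
    [0, 0, 0],
    [0, 0, 0],
    [0, 0, 0],
    [0, 0, 0],
    [0, 0, 0],
  ],
  delta_pos=[
    [0.02, 0, 0.45],
    [0, 0, 0.4],
    [0, 0, 0.25],
    [0, 0, 0.1],
    [0, 0, 0.02],
  ],
  gripper=[0.2, 0.2, 0.2, 0.2, 0.2],
)

```text
time_s: 29.1
ee_pos: [0.4479, -0.0329, 0.023]
orientation: [3.142, 0.0, 0.001]
ft_force: [0.1, -0.2, -1.2]
opening: 0.0433
finger_force: 61.3
```

drive_tool(
  angular=[
    [0, 0, 0],
    [0, 0, 0],
    [0, 0, 0],
  ],
  delta_pos=[
    [0, 0, 0.03],
    [0, 0, 0],
    [0, 0, 0],
  ],
  gripper=[0.2, 0.2, 0.2],
)

```text
time_s: 29.48
ee_pos: [0.4478, -0.0329, 0.0216]
orientation: [3.142, 0.0, 0.001]
ft_force: [0.5, 0.5, -0.8]
opening: 0.0434
finger_force: 61.3
```

drive_tool(
  angular=[
    [0, 0, 0],
    [0, 0, 0],
    [0, 0, 0],
  ],
  delta_pos=[
    [0, 0, 0.03],
    [0, 0, 0],
    [0, 0, 0],
  ],
  gripper=[0.2, 0.2, 0.2],
)

```text
time_s: 29.85
ee_pos: [0.4478, -0.0329, 0.0205]
orientation: [3.142, 0.0, 0.0]
ft_force: [-2.6, 0.8, 5.3]
opening: 0.0433
finger_force: 62.0
```

drive_tool(
  angular=[
    [0, 0, 0],
    [0, 0, 0],
    [0, 0, 0],
    [0, 0, 0],
    [0, 0, 0],
  ],
  delta_pos=[
    [0, 0, 0],
    [0, 0, 0],
    [0, 0, 0],
    [0, 0, -0.3],
    [0, 0, -0.7],
  ],
  gripper=[0.55, 0.7, 0.8, 0.85, 0.85],
)

```text
time_s: 30.48
ee_pos: [0.4472, -0.0328, 0.0607]
orientation: [-3.141, -0.0, 0.003]
ft_force: [-0.0, -0.8, 0.4]
opening: 0.0726
finger_force: 0.0
```

drive_tool(
  angular=[
    [0, 0, 0],
    [0, 0, 0],
    [0, 0, 0],
    [0, 0, 0],
    [0, 0, 0],
  ],
  delta_pos=[
    [0, 0, -1],
    [0, 0, -1],
    [0, 0, -1],
    [0, 0, -0.5],
    [0, 0, 0],
  ],
  gripper=[0.85, 1, 1, 1, 1],
)

```text
time_s: 31.1
ee_pos: [0.4481, -0.0329, 0.202]
orientation: [3.141, 0.0, 0.005]
ft_force: [0.7, -0.3, -0.3]
opening: 0.0853
finger_force: 0.0
```

```bash
python3 chk.py case_100 .0375; python3 - <<'E'
from plant import read_camera
from h import *
c=read_camera("wrist")
print("w100 top if centred",proj(c,[.4475,-.0325,.031]))
E
```

```text
[ 0.4476 -0.0329  0.2006] 0.0853 [-0.  -0.4  1.1]
case_200 [280.2 179.1] 1616 251 311 152 214 0.87
case_200 [371.2  27.6] 4714 328 416 0 63 0.84
case_200 [517.9  60.9] 1698 494 554 31 91 0.69
case_200 [528.7 172.7] 980 511 554 154 192 0.55
weight_200 [544.4 176.8] 413 528 559 169 185 0.96
weight_200 [282.7 187.6] 1369 262 303 166 208 0.92
weight_200 [  5.7 236.1] 405 0 14 217 254 0.75
weight_200 [535.2  60.8] 1179 513 557 43 78 0.6
weight_200 [ 56.3 104.5] 4051 19 94 72 137 0.56
case exp ext [249.1 152.9] [313.7 217.8]
tcp axis [[281.8 274.8]]
w100 top if centred [[282.01792488 188.95068334]]
```

weight_100 is in its case, and contact was felt as it was set down. Next is weight_200.

drive_tool(
  angular=[
    [0, 0, 0],
    [0, 0, 0],
    [0, 0, 0],
    [0, 0, 0],
    [0, 0, 0],
  ],
  delta_pos=[
    [0.4, -0.7, 0],
    [0.4, -1, 0],
    [0.4, -1, 0],
    [0.4, -1, 0],
    [0.4, -1, 0],
  ],
  gripper=[1, 1, 1, 1, 1],
)

```text
time_s: 31.92
ee_pos: [0.5278, 0.1565, 0.1992]
orientation: [3.141, 0.0, -0.003]
ft_force: [0.9, 0.1, 0.0]
opening: 0.0857
finger_force: 0.0
```

drive_tool(
  angular=[
    [0, 0, 0],
    [0, 0, 0],
    [0, 0, 0],
    [0, 0, 0],
  ],
  delta_pos=[
    [0.26, -0.73, 0],
    [0, 0, 0.6],
    [0, 0, 0.6],
    [0, 0, 0],
  ],
  gripper=[1, 1, 1, 1],
)

```text
time_s: 32.42
ee_pos: [0.537, 0.1841, 0.1499]
orientation: [3.14, 0.0, -0.007]
ft_force: [-0.3, -0.4, 0.5]
opening: 0.0848
finger_force: 0.0
```

```bash
python3 - <<'E'
from stk import *
c=stack()
E
```

```text
[0.5377 0.1842 0.1515]
mask [281.1 208.8] 4117 246 317 172 244 0.86
mask [128.  306.8] 420 110 147 295 321 0.76
mask [479.3 276.3] 1745 454 505 254 299 0.6
mask [131.5 227.1] 3166 98 165 197 258 0.6
w50 expected ext 258.2 306.0 204.3 259.4 top c [[282.1 238.1]]
w100 expected ext 251.4 312.9 187.2 252.4 top c [[282.1 224.7]]
w200 expected ext 245.7 318.6 172.0 247.3 top c [[282.1 214.3]]
```

drive_tool(
  angular=[
    [0, 0, 0],
    [0, 0, 0],
    [0, 0, 0],
    [0, 0, 0],
    [0, 0, 0],
  ],
  delta_pos=[
    [0, 0, 0.7],
    [0, 0, 0.8],
    [0, 0, 0.6],
    [0, 0, 0.3],
    [0, 0, 0],
  ],
  gripper=[1, 1, 1, 1, 1],
)

```text
time_s: 33.15
ee_pos: [0.5382, 0.1843, 0.0566]
orientation: [-3.142, -0.0, -0.0]
ft_force: [0.5, 0.3, 0.3]
opening: 0.085
finger_force: 0.0
```

```bash
python3 - <<'E'
from plant import manip
o=manip.observe();print(o["ee_pos"],o["opening"],o["ft_force"])
E
```

```text
[0.53823267 0.18433475 0.05657256] 0.08498239444923208 [0.52830023 0.34560998 0.27588353]
```

drive_tool(
  angular=[
    [0, 0, 0],
    [0, 0, 0],
    [0, 0, 0],
    [0, 0, 0],
    [0, 0, 0],
  ],
  delta_pos=[
    [0, 0, 0.09],
    [0, 0, 0],
    [0, 0, 0],
    [0, 0, 0],
    [0, 0, 0],
  ],
  gripper=[0.9, 0.8, 0.7, 0.6, 0.4],
)

```text
time_s: 33.78
ee_pos: [0.5385, 0.1845, 0.0539]
orientation: [-3.141, -0.0, -0.002]
ft_force: [-3.6, -0.6, 9.4]
opening: 0.0575
finger_force: 62.7
```

drive_tool(
  angular=[
    [0, 0, 0],
    [0, 0, 0],
    [0, 0, 0],
    [0, 0, 0],
    [0, 0, 0],
  ],
  delta_pos=[
    [0, 0, 0],
    [0, 0, 0],
    [0, 0, -0.2],
    [0, 0, -0.4],
    [0, 0, -0.6],
  ],
  gripper=[0.4, 0.4, 0.4, 0.4, 0.4],
)

```text
time_s: 34.4
ee_pos: [0.5379, 0.1843, 0.1016]
orientation: [3.141, 0.0, -0.001]
ft_force: [-0.2, -0.3, -2.7]
opening: 0.0578
finger_force: 64.3
```

drive_tool(
  angular=[
    [0, 0, 0],
    [0, 0, 0],
    [0, 0, 0],
  ],
  delta_pos=[
    [0, 0, -0.6],
    [0, 0, -0.5],
    [0, 0, 0],
  ],
  gripper=[0.4, 0.4, 0.4],
)

```text
time_s: 34.78
ee_pos: [0.5387, 0.1845, 0.1468]
orientation: [-3.141, -0.0, -0.005]
ft_force: [-0.1, -0.2, -2.6]
opening: 0.0573
finger_force: 64.3
```

```bash
python3 chk.py case_200 .0445
```

```text
[0.5382 0.1843 0.1453] 0.0573 [ 0.8 -0.  -2.3]
case_200 [556.1 121.5] 303 552 559 96 145 0.74
weight_200 [282.6 267.9] 10594 226 339 209 325 0.74
weight_200 [482.2 280.8] 1776 456 508 259 304 0.69
weight_200 [556.1 121.9] 289 552 559 98 145 0.59
case exp ext [547.9  64.3] [650.5 161.5]
tcp axis [[282.2 274.8]]
```

weight_200 is held, with the wrist force showing about 2.3 N of weight. I'll carry it to case_200.

drive_tool(
  angular=[
    [0, 0, 0],
    [0, 0, 0],
    [0, 0, 0],
    [0, 0, 0],
    [0, 0, 0],
  ],
  delta_pos=[
    [0.1, 0.5, 0],
    [0.25, 0.8, 0],
    [0.3, 1, 0],
    [0.3, 1, 0],
    [0.3, 1, 0],
  ],
  gripper=[0.4, 0.4, 0.4, 0.4, 0.4],
)

```text
time_s: 35.55
ee_pos: [0.588, 0.0099, 0.144]
orientation: [3.142, -0.001, -0.002]
ft_force: [0.1, 1.2, -1.0]
opening: 0.0574
finger_force: 64.3
```

drive_tool(
  angular=[
    [0, 0, 0],
    [0, 0, 0],
    [0, 0, 0],
    [0, 0, 0],
    [0, 0, 0],
  ],
  delta_pos=[
    [0.3, 1, 0],
    [0.3, 1, 0],
    [0.28, 1, 0],
    [0, 0.43, 0],
    [0, 0, 0.6],
  ],
  gripper=[0.4, 0.4, 0.4, 0.4, 0.4],
)

```text
time_s: 36.17
ee_pos: [0.6235, -0.1269, 0.1214]
orientation: [3.141, -0.003, 0.004]
ft_force: [-0.3, 0.6, -3.4]
opening: 0.0569
finger_force: 64.4
```

drive_tool(
  angular=[
    [0, 0, 0],
    [0, 0, 0],
    [0, 0, 0],
  ],
  delta_pos=[
    [0, 0, 0.7],
    [0, 0, 0.4],
    [0, 0, 0],
  ],
  gripper=[0.4, 0.4, 0.4],
)

```text
time_s: 36.55
ee_pos: [0.6227, -0.1247, 0.0757]
orientation: [-3.141, -0.0, 0.003]
ft_force: [-0.5, -1.0, -1.6]
opening: 0.0574
finger_force: 64.4
```

```bash
python3 chk.py case_200 .0445
```

```text
[ 0.6233 -0.1249  0.0769] 0.0568 [-0.1  0.5 -1.2]
case_200 [482.9 255.3] 2644 449 530 226 297 0.96
case_200 [283.1 194.8] 5428 226 339 160 241 0.76
case_200 [162.5 376. ] 722 150 178 356 404 0.76
case_200 [510.3 361.9] 399 492 524 350 379 0.61
weight_200 [170.1 391.2] 463 159 181 373 409 0.98
weight_200 [282.8 268. ] 10632 226 339 209 326 0.94
weight_200 [500.1 271.1] 1931 472 528 247 295 0.57
case exp ext [220.7 162. ] [340.2 277.8]
tcp axis [[282.1 275.6]]
```

drive_tool(
  angular=[
    [0, 0, 0],
    [0, 0, 0],
    [0, 0, 0],
    [0, 0, 0],
    [0, 0, 0],
  ],
  delta_pos=[
    [0.03, 0.02, 0.5],
    [0, 0, 0.45],
    [0, 0, 0.25],
    [0, 0, 0.12],
    [0, 0, 0],
  ],
  gripper=[0.4, 0.4, 0.4, 0.4, 0.4],
)

```text
time_s: 37.33
ee_pos: [0.6245, -0.1256, 0.0237]
orientation: [-3.142, -0.0, 0.0]
ft_force: [0.7, 0.3, -1.1]
opening: 0.0574
finger_force: 64.4
```

drive_tool(
  angular=[
    [0, 0, 0],
    [0, 0, 0],
    [0, 0, 0],
  ],
  delta_pos=[
    [0, 0, 0.04],
    [0, 0, 0],
    [0, 0, 0],
  ],
  gripper=[0.4, 0.4, 0.4],
)

```text
time_s: 37.7
ee_pos: [0.6246, -0.1257, 0.0225]
orientation: [3.142, 0.0, 0.001]
ft_force: [0.5, 1.1, -1.4]
opening: 0.0573
finger_force: 64.4
```

drive_tool(
  angular=[
    [0, 0, 0],
    [0, 0, 0],
    [0, 0, 0],
  ],
  delta_pos=[
    [0, 0, 0.05],
    [0, 0, 0],
    [0, 0, 0],
  ],
  gripper=[0.4, 0.4, 0.4],
)

```text
time_s: 38.08
ee_pos: [0.6244, -0.1257, 0.0202]
orientation: [-3.142, -0.0, 0.0]
ft_force: [-0.1, 0.2, -2.1]
opening: 0.0574
finger_force: 64.4
```

drive_tool(
  angular=[
    [0, 0, 0],
    [0, 0, 0],
    [0, 0, 0],
  ],
  delta_pos=[
    [0, 0, 0.02],
    [0, 0, 0],
    [0, 0, 0],
  ],
  gripper=[0.4, 0.4, 0.4],
)

```text
time_s: 38.45
ee_pos: [0.6246, -0.1257, 0.0199]
orientation: [3.142, 0.0, 0.001]
ft_force: [-2.4, -0.2, 5.8]
opening: 0.0577
finger_force: 65.2
```

Contact. I'll release and back off.

drive_tool(
  angular=[
    [0, 0, 0],
    [0, 0, 0],
    [0, 0, 0],
    [0, 0, 0],
    [0, 0, 0],
  ],
  delta_pos=[
    [0, 0, 0],
    [0, 0, 0],
    [0, 0, 0],
    [0, 0, -0.3],
    [0, 0, -0.7],
  ],
  gripper=[0.75, 0.9, 1, 1, 1],
)

```text
time_s: 39.08
ee_pos: [0.624, -0.1255, 0.0596]
orientation: [-3.141, -0.0, 0.003]
ft_force: [-0.2, 1.5, 0.8]
opening: 0.0855
finger_force: 0.0
```

drive_tool(
  angular=[
    [0, 0, 0],
    [0, 0, 0],
    [0, 0, 0],
    [0, 0, 0],
    [0, 0, 0],
  ],
  delta_pos=[
    [0, 0, -1],
    [0, 0, -1],
    [-0.9, 0.2, -1],
    [-0.9, 0.2, -1],
    [-0.9, 0.2, -1],
  ],
  gripper=[1, 1, 1, 1, 1],
)

```text
time_s: 39.7
ee_pos: [0.5152, -0.1498, 0.2617]
orientation: [3.141, 0.0, 0.002]
ft_force: [0.6, 0.0, 0.8]
opening: 0.0852
finger_force: 0.0
```

drive_tool(
  angular=[
    [0, 0, 0],
    [0, 0, 0],
    [0, 0, 0],
  ],
  delta_pos=[
    [-0.9, 0.2, 0],
    [-0.9, 0.2, 0],
    [0, 0, 0],
  ],
  gripper=[1, 1, 1],
)

```text
time_s: 40.08
ee_pos: [0.4432, -0.166, 0.2609]
orientation: [3.141, -0.002, 0.003]
ft_force: [-0.1, 0.1, -0.3]
opening: 0.0852
finger_force: 0.0
```

```bash
python3 - <<'E'
from plant import manip,read_camera
from h import *
r=read_camera("wrist"); a=r["color"][0:300,0:400]; s=read_camera("scene")["color"][150:270,230:390]
f=lambda a:cv2.resize(a,(400,300),interpolation=cv2.INTER_NEAREST)
cv2.imwrite("pics/end.png",np.hstack([f(a),f(s)])[:,:,::-1]); o=manip.observe();print(o["ee_pos"],o["time_s"])
for n,p in {"200":(.6245,-.1255,.034),"100":(.448,-.0325,.031),"50":(.586,-.2965,.032),"20":(.463,-.337,.036)}.items(): print(n,proj(r,p).round(1))
E
```

```text
[ 0.44475642 -0.16573913  0.26035856] 40.175
200 [[245.9  20.7]]
100 [[180.3 174.5]]
50 [[393.1  58.8]]
20 [[415.2 163.6]]
```

View pics/end.png

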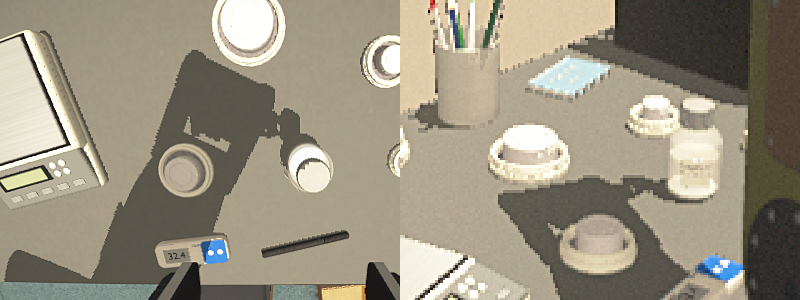

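The picture shows weight_200 at (248,22), weight_100 at (184,172) and weight_50 at (390,60), each level inside its case. weight_20 is partly out of the crop, but I checked it earlier. The bottle stands undisturbed at (312,168).

```bash
python3 -c "
from plant import manip
print(manip.job_done())"
```

```text
the job is handed in; nothing more can be done
None
```

All four weights were set upright in their own cases, the bottle was left where it stood, and the job was handed in at about 40 s of the 112 s allowed; the hand-in returned no score.

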